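# Fetch the setting master from behind the optics

### The job

The steel setting master is needed on the rotary stage, but the tall black tube and the shorter silver objective crowd it in the gauge tray: stand both of them on the green side mat first, leaving the master where it is until they are there, and then set the master down in the middle of the orange ring on the stage. After that put the tube back on the middle of its yellow pad and, only when it stands there, the objective on the middle of its blue pad. Everything stands upright and is let go each time; knock nothing over and leave the wooden case and the red plug gauge alone.

Things in the scene. Friction and masses are not known exactly. Their poses are not given: they have to be found in the camera images.
- tube: Tall tube, loose, upright: black, yellow band, white cap with a yellow dot. 160 mm tall; foot 40 mm in diameter, 12 mm high; shaft 32 mm, cap (top 22 mm) 34 mm in diameter. 0.2 to 0.4 kg. Origin: centre of the underside, z up its axis. Starts on the yellow pad, about 56 mm from master and objective, axis to axis.
- lens: Shorter microscope objective, loose, standing upright: silver, blue band, dark grip rings near the top, blue dot on top. 115 mm tall; foot 40 mm in diameter and 12 mm high, barrel 36 mm in diameter. About 0.2 to 0.45 kg. Origin: centre of the underside, z up along its axis. At the start it stands on the blue pad.
- master: Setting master, loose: plain steel cylinder 50 mm in diameter and 40 mm tall, orange band round it and orange circle on top. About 0.35 to 0.7 kg. Origin: centre of the underside, z up. At the start it stands on a white pad in the tray's back row, beside the tube and behind the objective.
- pad_tube: Yellow round pad, 52 mm in diameter, 3 mm thick, fixed in the back row of the tray (left or right); home of the tube. Origin: centre of its underside, so its top is 3 mm above the origin. Axes as the tray's.
- pad_lens: Blue round pad, 52 mm in diameter, 3 mm thick, fixed in the middle of the tray's front row; home of the objective. Origin: centre of its underside, so its top is 3 mm above the origin. Axes as the tray's.
- tray: Gauge tray, fixed: grey plate 170 (x) by 190 (y) mm, 12 mm thick, blue rims 6 mm wide (12 mm high at the back, 6 mm at the sides). Origin: centre of its underside; x points from the front row (near the robot) to the back row, y along the rows. Back row pads: 26 mm behind the centre, 28 mm left and right; blue pad 24 mm before the centre.
- side: Green side mat, fixed: 180 mm (its x) by 120 mm (its y), 8 mm thick, flat. Origin: centre of its underside, z up. It lies left or right of the tray, the stage on the other side.
- stage: Rotary stage, fixed (does not turn): grey square base 130 mm wide, 20 mm high; dark round table 120 mm in diameter, flat top 42 mm above the bench; painted orange ring, 62 mm inside and 74 mm outside diameter, round its centre. A small black knob sticks out low at one side. Origin: centre of the underside, z up through the ring's centre.
- case: Bystander, loose: wooden gauge case 60 x 100 x 28 mm with a brass catch, lying flat beyond the tray, to the left. Origin: centre of the underside. Leave alone.
- plug: Bystander, loose: double-ended plug gauge lying flat, red 65 x 20 x 20 mm handle with steel ends, 115 mm long along its x, lying beyond the tray, to the right. Origin: under the middle of the handle. Leave alone.

How it is judged (in metres and radians):
On the way, in this order (a step that is already met when the one before it is completed fails the run):
1. tube and objective both stand on the green mat, let go, while the master is still in its place (x of tube in the frame of side between -0.09 and 0.09 m and y of tube in the frame of side between -0.06 and 0.06 m and z of tube in the frame of side between 0.003 and 0.014 m and angle between each of tube, lens's own z axis and vertical below 0.2 rad and linear speed of each of tube, lens below 0.03 m/s and angular speed of each of tube, lens below 0.3 rad/s and contact force between the fingers and tube below 0.1 N and x of lens in the frame of side between -0.09 and 0.09 m and y of lens in the frame of side between -0.06 and 0.06 m and z of lens in the frame of side between 0.003 and 0.014 m and contact force between the fingers and lens below 0.1 N and distance of master from where it was at the start of the episode below 0.025 m), for 0.2 s.
2. the master stands in the orange ring on the stage, let go, while tube and objective still stand on the mat (horizontal distance between master and stage below 0.012 m and z of master in the frame of stage between 0.037 and 0.048 m and angle between each of master, tube, lens's own z axis and vertical below 0.2 rad and linear speed of each of master, tube, lens below 0.03 m/s and angular speed of each of master, tube, lens below 0.3 rad/s and contact force between the fingers and master below 0.1 N and x of tube in the frame of side between -0.09 and 0.09 m and y of tube in the frame of side between -0.06 and 0.06 m and z of tube in the frame of side between 0.003 and 0.014 m and contact force between the fingers and tube below 0.1 N and x of lens in the frame of side between -0.09 and 0.09 m and y of lens in the frame of side between -0.06 and 0.06 m and z of lens in the frame of side between 0.003 and 0.014 m and contact force between the fingers and lens below 0.1 N), for 0.2 s.
3. the tube stands on its yellow pad, let go, while the objective still stands on the mat (horizontal distance between tube and pad_tube below 0.012 m and z of tube in the frame of pad_tube between -0.002 and 0.009 m and angle between each of tube, lens, master's own z axis and vertical below 0.2 rad and linear speed of each of tube, lens, master below 0.03 m/s and angular speed of each of tube, lens, master below 0.3 rad/s and contact force between the fingers and tube below 0.1 N and x of lens in the frame of side between -0.09 and 0.09 m and y of lens in the frame of side between -0.06 and 0.06 m and z of lens in the frame of side between 0.003 and 0.014 m and contact force between the fingers and lens below 0.1 N and horizontal distance between master and stage below 0.012 m and z of master in the frame of stage between 0.037 and 0.048 m and contact force between the fingers and master below 0.1 N), for 0.2 s.
At the end, for the whole second after the job is handed in: Tube on the yellow pad, objective on the blue pad, master on the stage in the orange ring, each within 12 mm of the centre, upright within 0.2 rad, resting on its support, let go and at rest; case and plug gauge within 20 mm of where they were (horizontal distance between tube and pad_tube below 0.012 m and z of tube in the frame of pad_tube between -0.002 and 0.009 m and angle between each of tube, lens, master's own z axis and vertical below 0.2 rad and linear speed of each of tube, lens, master below 0.03 m/s and angular speed of each of tube, lens, master below 0.3 rad/s and contact force between the fingers and tube below 0.1 N and horizontal distance between lens and pad_lens below 0.012 m and z of lens in the frame of pad_lens between -0.002 and 0.009 m and contact force between the fingers and lens below 0.1 N and horizontal distance between master and stage below 0.012 m and z of master in the frame of stage between 0.037 and 0.048 m and contact force between the fingers and master below 0.1 N and distance of each of case, plug from where it was at the start of the episode below 0.02 m); the robot touches nothing.
It fails at once if the tube, the objective or the master is tipped over (angle between any of tube, lens, master's own z axis and vertical above 0.9 rad).
It fails at once if the case or the plug gauge is pushed more than 20 mm (distance of any of case, plug from where it was at the start of the episode above 0.02 m).
It also fails if it takes over 131 s, if anything falls off the work surface, if the arm or the gripper's body presses on something with over 40 N, if the wrist force passes 120 N, or if a joint passes its speed limit or range.

### The arm

A 6-joint arm with a two-finger parallel gripper is mounted at the origin on the work surface. World frame = base frame: x ahead of the robot, y to its left, z up, the work surface at z = 0. Lengths are in mm, angles in degrees, forces in N, time in s.
With the tool pointing down it reaches from about 200 to 875 mm from the base axis. Payload 3.4 kg.
Tool frame: the origin (TCP) lies on the centre line of the jaws, within the pads' length; the fingertips stand 11 mm ahead of it and the grasp point (between the pads) lies 8 mm behind it; z points along the fingers, y is the line along which they close (so a half turn about z gives the same grasp; the last joint's range is limited). The gripper opens to 94 mm and grips with 3 to 60 N. Pads are 16 mm wide; open, the fingers measure 119 mm over their backs; the gripper's body (75 mm by 177 mm) begins 78 mm behind the grasp point.
Start: joints at [-80.386, 15.808, 86.224, -0, 77.962, -6.933], TCP at [163.76, -551.223, 216.493] pointing down, gripper open.
Joint ranges: [-165.64, 165.64], [-43.16, 119.46], [12.63, 154.43], [-67.54, 247.53], [6.08, 155.33], [-154.97, 154.97]. Speed limits (degrees/s): [147.25, 147.25, 180, 180, 180, 180].

### API

Orientations are given as a 3x3 rotation matrix whose columns are the frame's x, y, z axes.
In Python, from rig import manip gives the robot as it stands.
- The arm moves only by the tool inch_along, called as name(argument=value, ...), one argument or row to a line, values as JSON. Schema: {"type":"object","properties":{"moves":{"type":"array","items":{"type":"number"},"minItems":5,"maxItems":40},"force":{"type":"number"},"only":{"type":"string"},"quiet":{"type":"boolean"},"lines":{"type":"string"}},"required":["moves"],"additionalProperties":false}. moves is one flat list of numbers that holds 1 to 8 rows one after another, with no inner brackets; each row has 5 numbers: dx, dy, dz in normalised numbers (1 is 300 mm), then a turn about the tool's z in parts of the range, where 1.0 means 90 degrees, then the finger opening in mm; each row is the pose to reach, as a shift and turn from the pose commanded when the call began, along the tool's axes at that moment; what a row does not reach only later rows make up. A row lasts 1/12 s, in which the tool goes at most 41.7 mm and 7.16 degrees, less where a joint would pass 70% of its speed; a pose out of reach is approached as far as the arm can. The fingers move at their own pace and stop on an object; force is the grip in N (left out, the last holds). Time passes only in rows, so rows that do not move let the fingers close. The tool returns the time, the measured TCP pose, the force, the opening and the grip force at its end. only (a regular expression) keeps the lines of the reply that match it, lines (a string "A,B") keeps lines A to B, and quiet returns only ok. No shift or turn number may pass 1 either way. Input that does not fit is refused with a message, and nothing moves.
- manip.sense(): the state, without advancing time (a new reading comes with each control period).
- manip.camera(name): name is "scene" or "top" or "wrist"; returns the picture (420x560x3 uint8, red, green, blue); there is no depth.
- manip.camera_params(name): a dict with "fov_y" (degrees; the focal length in pixels is half the picture's height over the tangent of half this angle, whatever the lens; pixels are square), "cx", "cy" (the principal point, pixels), "R" (3x3) and "t" (3): a world point X has camera coordinates R X + t. Camera axes: x right, y down, z forward; pixel columns grow to the right and rows downward; lengths in mm; the calibration is good to about 2 mm. A picture is of the moment at which its call begins: read the wrist's pose just before it. camera_params takes no time and is no camera call; for the wrist camera it gives the pose at the moment of the call.
- manip.finish_job(): hands the job in; it is judged then, once.
The state is a dict: "time": time; "qpos": joint angles; "qd": joint speeds; "joint_torque": joint torques, N m; "ee_pos": TCP position; "orientation": TCP orientation; "force": force on the tool from outside, world axes, zero at the start; "wrist_torque": the same for the moment, N m; "grip_width": finger opening in mm; "grip_force": force on a finger pad.
Only numpy, scipy, OpenCV 4.12 (cv2) and the standard library are available. Lean on these libraries where they do the work, as an engineer would, in place of code of your own. Each camera call takes 0.05 s, during which the arm holds its last target. There are 200 camera calls.

## Working session

There is one attempt and no reset: what is moved stays moved. The work goes in short steps, Python scripts to look and compute and a tool call to move; the robot and the scene stay as the last step left them, time stands still between calls to the robot, and variables do not carry over. Pictures are saved under pics/ and viewed, at most 14 in all, crops included, and the job is handed in when it is done.

```bash
ls; mkdir -p pics; python3 - <<'E'
from rig import manip
import cv2,json
for n in("top","scene"):
    cv2.imwrite(f"pics/{n}0.png",manip.camera(n)[:,:,::-1]); p=manip.camera_params(n); print(n,p)
s=manip.sense();print(s)
E
```

```text
pics
rig.py
top {'fov_y': 48.01108660432211, 'cx': 277.3087093916953, 'cy': 217.89410520386906, 'R': array([[ 8.73145834e-02, -9.96180555e-01,  6.82106628e-04],
       [-9.62753138e-01, -8.45605413e-02, -2.56818828e-01],
       [ 2.55895602e-01,  2.17673286e-02, -9.66459324e-01]]), 't': array([-53.54733809, 607.26727246, 732.40876028])}
scene {'fov_y': 46.70289239007154, 'cx': 283.57210034036433, 'cy': 217.42038194827416, 'R': array([[ 0.88337525,  0.46864688,  0.00427455],
       [ 0.31943069, -0.59538628, -0.73721043],
       [-0.34294636,  0.65259887, -0.6756497 ]]), 't': array([-534.07027088, -170.45699173, 1384.70041475])}
{'time': 0.1, 'qpos': array([-8.03891386e+01,  1.58429233e+01,  8.62853533e+01, -6.86527326e-04,
        7.79620731e+01, -6.93069377e+00]), 'qd': array([-0.04701697, -0.1234944 , -0.18028334, -0.05410451,  0.03361032,
       -0.03236877]), 'joint_torque': array([ 1.71327738e-03, -4.05455089e+01, -2.37778813e+01,  7.02751265e-02,
        2.99028587e-02, -4.23755887e-05]), 'ee_pos': array([ 163.63992551, -550.73059086,  215.7201043 ]), 'orientation': array([[ 9.58612804e-01,  2.84712867e-01, -2.74826368e-04],
       [ 2.84712943e-01, -9.58611563e-01,  1.55280959e-03],
       [ 1.78653137e-04, -1.56678978e-03, -9.99998757e-01]]), 'force': array([ 0.28367858, -0.09285191, -0.46232997]), 'wrist_torque': array([-0.04424687, -0.01104436, -0.01905847]), 'grip_force': 0.0, 'grip_width': 93.71504732852796}
```

View pics/top0.png

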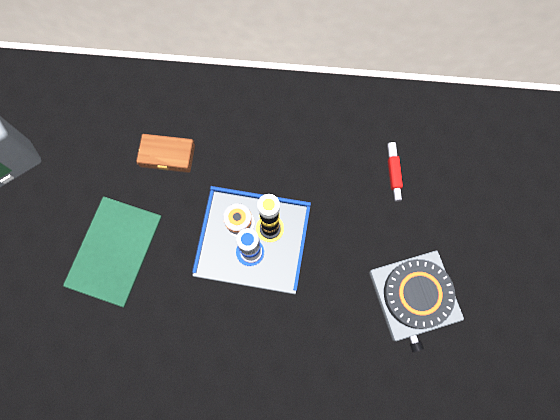

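View pics/scene0.png

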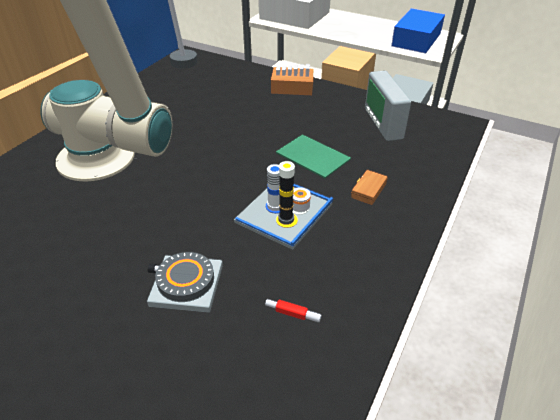

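The top view shows the mat at about (113,251), the tray at (252,240) with the tube dot at (269,205), the lens dot at (249,240) and the master circle at (237,217), and the stage ring at (421,293). The scene view agrees. Next I'll measure all of these in code.

```bash
cat > h.py <<'E'
from rig import manip
import numpy as np, cv2
def ray(n,uv,z,p=None):
    p=p or manip.camera_params(n); f=210/np.tan(np.radians(p["fov_y"]/2))
    d=p["R"].T@np.array([(uv[0]-p["cx"])/f,(uv[1]-p["cy"])/f,1]); c=-p["R"].T@p["t"]
    return (c+d*(z-c[2])/d[2])[:2]
def proj(n,X):
    p=manip.camera_params(n); f=210/np.tan(np.radians(p["fov_y"]/2)); c=p["R"]@np.array(X,float)+p["t"]
    return np.array([p["cx"]+f*c[0]/c[2],p["cy"]+f*c[1]/c[2]])
def blobs(img,lo,hi,amin=8):
    h=cv2.cvtColor(img,cv2.COLOR_RGB2HSV); m=cv2.inRange(h,np.array(lo),np.array(hi))
    _,_,st,ce=cv2.connectedComponentsWithStats(m)
    return [(st[i,4],ce[i].round(1),st[i,:4]) for i in range(1,len(st)) if st[i,4]>=amin],m
def shift(target,dxyz=False):
    "tool-axes vector from the current pose to world target"
    s=manip.sense(); return (s["orientation"].T@(np.array(target,float)-s["ee_pos"])).round(1)
E
python3 - <<'E'
from h import *
a=cv2.cvtColor(cv2.imread("pics/top0.png"),cv2.COLOR_BGR2RGB)
for nm,lo,hi in(("green",(60,80,40),(90,255,255)),("orange",(8,120,150),(20,255,255)),("yellow",(23,120,150),(35,255,255)),("blue",(100,120,80),(125,255,255))):
    b,m=blobs(a,lo,hi); print(nm)
    for x in b: print("  ",x)
    if nm=="green":
        g=max(cv2.findContours(m,0,1)[0],key=cv2.contourArea); q=np.array([ray("top",p,8) for p in cv2.boxPoints(cv2.minAreaRect(g))])
        w=np.array([ray("top",p[0],8) for p in g],np.float32); print("mat",cv2.minAreaRect(w))
    if nm=="blue":
        w=np.vstack([c[:,0] for c in cv2.findContours(m[180:300,185:320],0,1)[0]])+[185,180]
        W=np.array([ray("top",p,20) for p in w],np.float32); print("tray rim",cv2.minAreaRect(W))
    if nm=="orange":
        o=np.argwhere(m[240:350,360:480])[:,::-1]+[360,240]
        W=np.array([ray("top",p,42) for p in o],np.float32); print("ring",cv2.minEnclosingCircle(W))
print("dots",ray("top",(269,205),175),ray("top",(249,240),130),ray("top",(237,217),55))
p=manip.camera_params("wrist"); print(p)
E
```

```text
green
   (np.int32(84), array([  3.4, 170. ]), array([  0, 163,  11,  14], dtype=int32))
   (np.int32(6260), array([112.4, 251.4]), array([ 63, 197,  99, 110], dtype=int32))
mat ((541.0916137695312, 298.2425537109375), (120.63484954833984, 179.4742889404297), 76.34014892578125)
orange
   (np.int32(1433), array([164.1, 150.2]), array([137, 134,  56,  34], dtype=int32))
ring ((507.6776428222656, -257.9036865234375), 37.60624313354492)
yellow
   (np.int32(9), array([229.4, 218. ]), array([229, 214,   3,   9], dtype=int32))
   (np.int32(47), array([269. , 222.2]), array([260, 216,  19,  10], dtype=int32))
   (np.int32(208), array([427.4, 289.6]), array([402, 273,  40,  41], dtype=int32))
   (np.int32(10), array([409.2, 308.8]), array([406, 307,   7,   5], dtype=int32))
blue
   (np.int32(546), array([216.7, 214.1]), array([192, 186,  71,  87], dtype=int32))
   (np.int32(428), array([298.9, 231.5]), array([278, 197,  33,  94], dtype=int32))
   (np.int32(120), array([247. , 238.8]), array([241, 233,  13,  12], dtype=int32))
   (np.int32(177), array([248.9, 256. ]), array([236, 243,  28,  23], dtype=int32))
tray rim ((586.715087890625, 44.281578063964844), (191.52720642089844, 166.201904296875), 85.23339080810547)
dots [603.42046388  11.95553505] [556.02971552  40.2659645 ] [611.43896722  71.72415706]
{'fov_y': 66.36095403027456, 'cx': 280.9066012815998, 'cy': 201.67383610795403, 'R': array([[ 0.28460162, -0.95864479, -0.00144566],
       [-0.92826292, -0.2759579 ,  0.24934953],
       [-0.23943657, -0.06962332, -0.96841248]]), 't': array([-574.10832103,  -26.16866063,  390.25684545])}
```

```bash
python3 - <<'E'
from h import *
p=manip.camera_params("wrist"); s=manip.sense(); c=-p["R"].T@p["t"]
print("cam in tool",s["orientation"].T@(c-s["ee_pos"]),"axis in tool",s["orientation"].T@p["R"][2])
print(shift((520,40,380)), ray("top",(40,160),60),ray("top",(164,150),28),ray("top",(415,345),10))
E
```

```text
cam in tool [ 7.18646142e+01 -1.19015680e-01 -1.67891852e+02] axis in tool [-2.49522630e-01  8.83502323e-05  9.68368963e-01]
[ 509.8 -465.1 -163.5] [685.66298746 440.57958332] [737.74524794 227.80289776] [ 419.94501638 -258.63764875]
```

Careful with the scale: shifts go in shares of 300 mm and turns go in shares of 90 degrees. That gives: 270 mm / 300 = 0.9, -113 mm / 300 = -0.3767, 16.5 degrees / 90 = 0.1833.

inch_along(
  moves=[0.1133, -0.0933, -0.1, 0.0333, 94, 0.23, -0.19, -0.2, 0.0667, 94, 0.3433, -0.2833, -0.3, 0.1111, 94, 0.4567, -0.38, -0.3767, 0.1444, 94, 0.57, -0.4733, -0.3767, 0.1778, 94, 0.6867, -0.5667, -0.3767, 0.1833, 94, 0.8, -0.6633, -0.3767, 0.1833, 94, 0.9, -0.75, -0.3767, 0.1833, 94],
)

```text
time: 0.77
ee_pos: [333.5, -296.3, 328.2]
orientation: [[1.0, 0.0, 0.001], [0.0, -1.0, -0.001], [0.001, 0.001, -1.0]]
force: [-0.2, -0.0, 0.6]
grip_width: 94.3
grip_force: 0.0
```

```bash
python3 -c "
from h import *
print(shift((560,40,330)))"
```

```text
[ 226.5 -336.3   -1.9]
```

Scaled: -264 mm / 300 = -0.88, -231 mm / 300 = -0.77.

inch_along(
  moves=[0.0733, -0.11, 0, 0, 94, 0.15, -0.22, 0, 0, 94, 0.2233, -0.33, 0, 0, 94, 0.3, -0.44, 0, 0, 94, 0.3733, -0.55, 0, 0, 94, 0.45, -0.66, 0, 0, 94, 0.5233, -0.77, 0, 0, 94, 0.6, -0.88, 0, 0, 94],
)

```text
time: 1.43
ee_pos: [513.0, -31.8, 327.5]
orientation: [[1.0, 0.001, -0.001], [0.001, -1.0, -0.0], [-0.001, 0.0, -1.0]]
force: [0.4, -1.0, 1.1]
grip_width: 93.9
grip_force: 0.0
```

```bash
python3 -c "
from h import *
print(shift((560,40,330)))"
```

```text
[ 47.1 -71.8  -2.6]
```

inch_along(
  moves=[0, 0, 0, 0, 94, 0, 0, 0, 0, 94],
)

```text
time: 1.6
ee_pos: [513.0, -32.1, 326.8]
orientation: [[1.0, 0.005, -0.002], [0.005, -1.0, 0.0], [-0.002, -0.0, -1.0]]
force: [0.7, -0.4, 0.3]
grip_width: 93.8
grip_force: 0.0
```

```bash
python3 -c "
from h import *
print(shift((560,40,330)))"
```

```text
[ 47.3 -71.9  -3.3]
```

Scaled: -72 mm / 300 = -0.24, -48 mm / 300 = -0.16.

inch_along(
  moves=[0.0533, -0.08, 0, 0, 94, 0.1067, -0.16, 0, 0, 94, 0.1567, -0.24, -0.01, 0, 94, 0.1567, -0.24, -0.01, 0, 94, 0.1567, -0.24, -0.01, 0, 94],
)

```text
time: 2.02
ee_pos: [559.3, 37.5, 330.3]
orientation: [[1.0, 0.001, -0.001], [0.001, -1.0, -0.001], [-0.001, 0.001, -1.0]]
force: [-0.1, -0.9, 0.3]
grip_width: 94.0
grip_force: 0.0
```

```bash
python3 - <<'E'
from h import *
s=manip.sense();p=manip.camera_params("wrist");im=manip.camera("wrist");cv2.imwrite("pics/w1.png",im[:,:,::-1])
np.save("w1.npy",np.array([p],dtype=object),allow_pickle=True)
print(shift((560,40,330)))
E
```

```text
[ 1.2 -3.1  0.4]
```

View pics/w1.png

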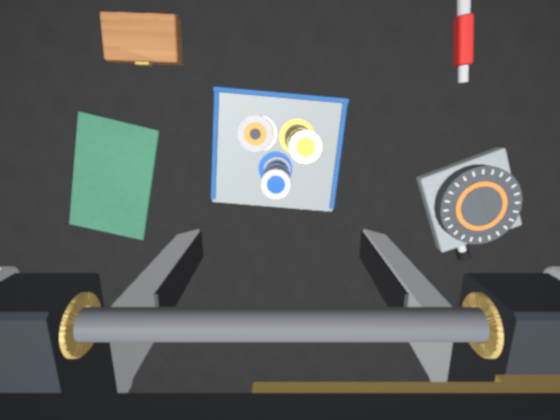

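The wrist view shows the tube dot at (306,147), the lens dot at (276,184), the master circle at (255,133), the ring at (482,206), and the mat and tray in full.

```bash
python3 - <<'E'
from h import *
a=cv2.cvtColor(cv2.imread("pics/w1.png"),cv2.COLOR_BGR2RGB);p=np.load("w1.npy",allow_pickle=True)[0]
R=lambda uv,z:ray("wrist",uv,z,p)
def near(lo,hi,c,r,z):
    m=blobs(a,lo,hi)[1]; k=np.zeros_like(m); cv2.circle(k,c,r,255,-1); q=np.argwhere(m&k)[:,::-1]
    return q,np.array([R(x,z) for x in q],np.float32)
for nm,lo,hi,c,r,z in(("tube",(22,100,120),(38,255,255),(306,147),13,175),("lens",(100,120,80),(125,255,255),(276,184),13,130),("master",(8,100,120),(22,255,255),(255,133),17,55),("ring",(8,100,120),(22,255,255),(482,206),40,42)):
    q,w=near(lo,hi,c,r,z); print(nm,q.mean(0).round(1),w.mean(0).round(1),[np.round(v,1) for v in cv2.minEnclosingCircle(w)])
q,w=near((60,80,30),(90,255,255),(114,176),100,8); print("mat",cv2.minAreaRect(w))
q,w=near((100,120,80),(125,255,255),(276,150),95,20); 
print("rim pts",cv2.minAreaRect(w)); 
# plate (grey or blue) outline
h=cv2.cvtColor(a,cv2.COLOR_RGB2HSV); m=((h[...,2]>90)*255).astype(np.uint8); c=[x for x in cv2.findContours(m,0,1)[0] if cv2.pointPolygonTest(x,(220,170),False)>=0][0]
w=np.array([R(x[0],12) for x in c],np.float32); print("plate",cv2.minAreaRect(w))
q,w=near((22,100,120),(38,255,255),(297,135),25,15); print("padT circ",cv2.minEnclosingCircle(w[[np.hypot(*(x-[306,147]))>19 for x in q]]))
E
```

```text
tube [305.2 146.8] [604.   13.1] [array([604. ,  13.2]), np.float64(8.2)]
lens [275.4 184.3] [556.9  43.7] [array([557. ,  43.6]), np.float64(9.4)]
master [254.9 133.5] [611.7  72.3] [array([611.5,  72.4]), np.float64(14.2)]
ring [480.8 205.3] [ 507.5 -257.3] [array([ 506.7, -257.8]), np.float64(37.7)]
mat ((541.2451782226562, 297.8153076171875), (120.7244873046875, 179.9266357421875), 76.49415588378906)
rim pts ((586.5101318359375, 43.835899353027344), (192.1072235107422, 163.0345001220703), 85.14395904541016)
plate ((582.5303344726562, 44.1744384765625), (198.18826293945312, 174.23501586914062), 85.16487121582031)
padT circ ((606.199462890625, 14.29240608215332), 23.313255310058594)
```

Scaled: 120 mm / 300 = 0.4, 85 mm / 300 = 0.2833.

inch_along(
  moves=[0.0733, 0.04, 0.0667, 0, 94, 0.15, 0.0817, 0.1667, 0, 94, 0.15, 0.0817, 0.2833, 0, 94, 0.15, 0.0817, 0.4, 0, 94, 0.15, 0.0817, 0.4, 0, 94],
)

```text
time: 2.48
ee_pos: [598.6, 11.8, 203.4]
orientation: [[1.0, -0.002, -0.016], [-0.002, -1.0, 0.0], [-0.016, -0.0, -1.0]]
force: [-1.0, -0.3, -0.9]
grip_width: 93.9
grip_force: 0.0
```

```bash
python3 -c "
from h import *
print(shift((604,13.1,130)))"
```

```text
[ 6.5 -1.3 73.3]
```

Scaled: 2 mm / 300 = 0.0067, -1 mm / 300 = -0.0033.

inch_along(
  moves=[0.0067, -0.0033, 0, 0, 94, 0.0067, -0.0033, 0, 0, 94, 0.0067, -0.0033, 0, 0, 94],
)

```text
time: 2.73
ee_pos: [608.2, 14.1, 213.9]
orientation: [[1.0, 0.0, 0.006], [0.0, -1.0, -0.001], [0.006, 0.001, -1.0]]
force: [0.3, -0.4, 0.4]
grip_width: 94.2
grip_force: 0.0
```

```bash
python3 -c "
from h import *
print(shift((604,13.1,130)))"
```

```text
[-4.6  0.9 83.9]
```

Scaled: 80 mm / 300 = 0.2667, 78 mm / 300 = 0.26.

inch_along(
  moves=[-0.01, 0.0033, 0.0667, 0, 94, -0.01, 0.0033, 0.1333, 0, 94, -0.01, 0.0033, 0.2, 0, 94, -0.01, 0.0033, 0.26, 0, 94, -0.01, 0.0033, 0.2667, 0, 94, -0.01, 0.0033, 0.2667, 0, 94, -0.01, 0.0033, 0.2667, 0, 94],
)

```text
time: 3.32
ee_pos: [605.1, 13.6, 132.9]
orientation: [[1.0, 0.001, 0.004], [0.001, -1.0, -0.001], [0.004, 0.001, -1.0]]
force: [1.1, 0.5, 0.5]
grip_width: 93.5
grip_force: 0.0
```

```bash
python3 -c "
from h import *
print(shift((604,13.1,130)))"
```

```text
[-1.1  0.5  2.9]
```

Scaled: 2 mm / 300 = 0.0067, -1 mm / 300 = -0.0033.

inch_along(
  moves=[-0.0033, 0, 0.0067, 0, 50, -0.0033, 0, 0.0067, 0, 20, -0.0033, 0, 0.0067, 0, 20, -0.0033, 0, 0.0067, 0, 20, -0.0033, 0, 0.0067, 0, 20, -0.0033, 0, 0.0067, 0, 20, -0.0033, 0, 0.0067, 0, 20, -0.0033, 0, 0.0067, 0, 20],
  force=35,
)

```text
time: 3.98
ee_pos: [602.5, 13.7, 128.7]
orientation: [[1.0, 0.001, -0.0], [0.001, -1.0, -0.0], [-0.0, 0.0, -1.0]]
force: [0.7, -0.1, 0.5]
grip_width: 44.3
grip_force: 0.0
```

inch_along(
  moves=[0, 0, 0, 0, 20, 0, 0, 0, 0, 20, 0, 0, 0, 0, 20, 0, 0, 0, 0, 20, 0, 0, 0, 0, 20, 0, 0, 0, 0, 20],
  force=35,
)

```text
time: 4.48
ee_pos: [602.5, 13.6, 128.7]
orientation: [[1.0, 0.001, -0.0], [0.001, -1.0, -0.0], [-0.0, 0.0, -1.0]]
force: [-0.4, -0.5, -0.2]
grip_width: 33.5
grip_force: 35.0
```

Scaled: -120 mm / 300 = -0.4, -118 mm / 300 = -0.3933.

inch_along(
  moves=[0, 0, -0.0267, 0, 20, 0, 0, -0.08, 0, 20, 0, 0, -0.1467, 0, 20, 0, 0, -0.22, 0, 20, 0, 0, -0.2933, 0, 20, 0, 0, -0.36, 0, 20, 0, 0, -0.3933, 0, 20, 0, 0, -0.4, 0, 20],
)

```text
time: 5.15
ee_pos: [603.6, 13.8, 251.1]
orientation: [[1.0, 0.001, 0.004], [0.001, -1.0, -0.0], [0.004, 0.0, -1.0]]
force: [0.5, 0.1, -2.6]
grip_width: 33.8
grip_force: 35.0
```

Scaled: -150 mm / 300 = -0.5, -128 mm / 300 = -0.4267.

inch_along(
  moves=[0, -0.0167, 0, 0, 20, 0, -0.0667, 0, 0, 20, 0, -0.1333, 0, 0, 20, 0, -0.2067, 0, 0, 20, -0.0067, -0.28, 0, 0, 20, -0.0133, -0.3533, 0, 0, 20, -0.02, -0.4267, 0, 0, 20, -0.0267, -0.5, 0, 0, 20],
)

```text
time: 5.82
ee_pos: [592.9, 166.2, 246.6]
orientation: [[1.0, 0.001, -0.004], [0.001, -1.0, 0.0], [-0.004, -0.0, -1.0]]
force: [0.5, -0.2, -2.6]
grip_width: 33.3
grip_force: 35.0
```

inch_along(
  moves=[-0.0067, -0.0733, 0, 0, 20, -0.0133, -0.1467, 0, 0, 20, -0.02, -0.22, 0, 0, 20, -0.0267, -0.2867, 0, 0, 20, -0.03, -0.3467, 0, 0, 20, -0.0333, -0.3867, 0, 0, 20, -0.0333, -0.4033, 0, 0, 20, -0.0333, -0.41, 0, 0, 20],
)

```text
time: 6.48
ee_pos: [583.5, 287.9, 247.5]
orientation: [[1.0, 0.002, -0.002], [0.002, -1.0, -0.001], [-0.002, 0.001, -1.0]]
force: [0.0, -0.8, -2.6]
grip_width: 33.4
grip_force: 35.0
```

```bash
python3 -c "
from h import *
print(shift((585,287.3,123)))"
```

```text
[  1.7   0.5 124.5]
```

Scaled: 120 mm / 300 = 0.4, 118 mm / 300 = 0.3933.

inch_along(
  moves=[0.0033, 0, 0.05, 0, 20, 0.0033, 0, 0.1167, 0, 20, 0.0033, 0, 0.1933, 0, 20, 0.0033, 0, 0.2667, 0, 20, 0.0033, 0, 0.3333, 0, 20, 0.0033, 0, 0.3733, 0, 20, 0.0033, 0, 0.3933, 0, 20, 0.0033, 0, 0.4, 0, 20],
)

```text
time: 7.15
ee_pos: [584.7, 285.6, 127.2]
orientation: [[1.0, -0.0, -0.003], [-0.0, -1.0, -0.001], [-0.003, 0.001, -1.0]]
force: [-0.1, -0.5, -2.6]
grip_width: 33.2
grip_force: 35.0
```

inch_along(
  moves=[0, 0, 0.0033, 0, 20, 0, 0, 0.0067, 0, 20, 0, 0, 0.01, 0, 20, 0, 0, 0.0133, 0, 20, 0, 0, 0.0133, 0, 20, 0, 0, 0.0133, 0, 20],
)

```text
time: 7.65
ee_pos: [585.4, 286.8, 125.1]
orientation: [[1.0, 0.001, 0.001], [0.001, -1.0, 0.0], [0.001, -0.0, -1.0]]
force: [-0.4, 0.2, -2.7]
grip_width: 33.5
grip_force: 35.0
```

Scaled: 2 mm / 300 = 0.0067, 1 mm / 300 = 0.0033.

inch_along(
  moves=[0, 0, 0.0033, 0, 20, 0, 0, 0.0067, 0, 20, 0, 0, 0.0067, 0, 20, 0, 0, 0.0067, 0, 20],
)

```text
time: 7.98
ee_pos: [585.2, 286.7, 122.5]
orientation: [[1.0, 0.001, -0.0], [0.001, -1.0, -0.0], [-0.0, 0.0, -1.0]]
force: [-0.3, 0.1, -2.6]
grip_width: 33.5
grip_force: 35.0
```

inch_along(
  moves=[0, 0, 0.0033, 0, 20, 0, 0, 0.005, 0, 20, 0, 0, 0.005, 0, 20],
)

```text
time: 8.23
ee_pos: [585.6, 286.7, 121.7]
orientation: [[1.0, 0.001, 0.001], [0.001, -1.0, 0.0], [0.001, -0.0, -1.0]]
force: [0.0, -0.4, 0.2]
grip_width: 33.4
grip_force: 35.0
```

Contact: the tool force went from -2.6 to about 0 N. Now I release and rise.

inch_along(
  moves=[0, 0, 0, 0, 38, 0, 0, 0, 0, 45, 0, 0, 0, 0, 60, 0, 0, 0, 0, 75, 0, 0, 0, 0, 75, 0, 0, 0, 0, 75, 0, 0, 0, 0, 75],
)

```text
time: 8.82
ee_pos: [585.3, 286.7, 121.2]
orientation: [[1.0, 0.001, -0.0], [0.001, -1.0, -0.0], [-0.0, 0.0, -1.0]]
force: [0.1, -0.1, -0.4]
grip_width: 73.6
grip_force: 0.0
```

inch_along(
  moves=[0, 0, -0.0333, 0, 94, 0, 0, -0.1, 0, 94, 0, 0, -0.2, 0, 94, 0, 0, -0.3167, 0, 94, 0, 0, -0.3667, 0, 94, 0, 0, -0.3733, 0, 94],
)

```text
time: 9.32
ee_pos: [587.6, 287.6, 238.7]
orientation: [[1.0, 0.001, 0.009], [0.001, -1.0, 0.003], [0.009, -0.003, -1.0]]
force: [-0.1, -0.8, 0.1]
grip_width: 94.3
grip_force: 0.0
```

```bash
python3 -c "
from h import *
print(shift((557,43.7,105)))"
```

```text
[-32.  244.3 132.7]
```

inch_along(
  moves=[-0.0133, 0.0667, 0.0333, 0, 94, -0.0267, 0.1667, 0.0667, 0, 94, -0.0467, 0.2833, 0.1, 0, 94, -0.0667, 0.4, 0.1167, 0, 94, -0.0833, 0.5333, 0.1167, 0, 94, -0.1, 0.65, 0.1167, 0, 94, -0.1033, 0.75, 0.1167, 0, 94, -0.1067, 0.8, 0.1167, 0, 94],
)

```text
time: 9.98
ee_pos: [552.2, 43.3, 197.2]
orientation: [[1.0, -0.002, -0.002], [-0.002, -1.0, -0.002], [-0.002, 0.002, -1.0]]
force: [-0.0, -1.1, 0.2]
grip_width: 94.3
grip_force: 0.0
```

inch_along(
  moves=[0, 0.0133, 0, 0, 94, 0, 0.0133, 0, 0, 94, 0, 0.0133, 0, 0, 94],
)

```text
time: 10.23
ee_pos: [553.3, 43.4, 197.7]
orientation: [[1.0, 0.001, -0.001], [0.001, -1.0, 0.001], [-0.001, -0.001, -1.0]]
force: [-0.0, -0.4, 0.5]
grip_width: 94.1
grip_force: 0.0
```

```bash
python3 - <<'E'
from h import *
print(shift((557,43.7,105)))
p=manip.camera_params("wrist");a=manip.camera("wrist");cv2.imwrite("pics/w2.png",a[:,:,::-1]);np.save("w2.npy",np.array([p],dtype=object),allow_pickle=True)
print(proj("wrist",(557,43.7,130)),proj("wrist",(605,13.7,15)),proj("wrist",(585.5,286.7,168)))
E
```

```text
[ 3.8 -0.2 92.7]
[281.05526996 211.09728097] [309.10938478 138.30010697] [-106.28587062  183.74238064]
```

View pics/w2.png

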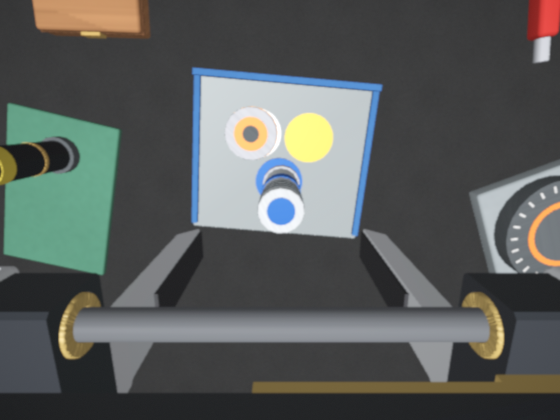

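The tube stands on the mat and the yellow pad is now exposed at about (309,137). The lens dot is at (281,211), as predicted.

Scaled: 92 mm / 300 = 0.3067, 90 mm / 300 = 0.3.

```bash
python3 - <<'E'
from h import *
a=cv2.cvtColor(cv2.imread("pics/w2.png"),cv2.COLOR_BGR2RGB);p=np.load("w2.npy",allow_pickle=True)[0]
for x in blobs(a,(22,100,120),(38,255,255),300)[0]: print(x[0],x[1],ray("wrist",x[1],15,p))
for x in blobs(a,(100,120,80),(125,255,255),200)[0]: print(x[0],x[1],ray("wrist",x[1],130,p))
E
```

```text
1741 [308.4 137.2] [605.99610484  14.06404667]
418 [  6.2 167. ] [573.72546472 345.0527642 ]
3224 [283.1 122. ] [622.93458871  41.87979882]
410 [273.9 171.1] [587.69169661  48.60783101]
528 [280.6 211.1] [556.91052633  43.64823798]
```

inch_along(
  moves=[0.0067, 0, 0.06, 0, 94, 0.0133, 0, 0.1267, 0, 94, 0.0133, 0, 0.2, 0, 94, 0.0133, 0, 0.2667, 0, 94, 0.0133, 0, 0.3, 0, 94, 0.0133, 0, 0.3067, 0, 94, 0.0133, 0, 0.3067, 0, 94],
)

```text
time: 10.87
ee_pos: [557.4, 43.6, 105.8]
orientation: [[1.0, 0.002, -0.001], [0.002, -1.0, 0.0], [-0.001, -0.0, -1.0]]
force: [-0.3, 0.8, 0.5]
grip_width: 94.1
grip_force: 0.0
```

inch_along(
  moves=[0, 0, 0, 0, 20, 0, 0, 0, 0, 20, 0, 0, 0, 0, 20, 0, 0, 0, 0, 20, 0, 0, 0, 0, 20, 0, 0, 0, 0, 20, 0, 0, 0, 0, 20, 0, 0, 0, 0, 20],
)

```text
time: 11.53
ee_pos: [557.5, 42.6, 106.3]
orientation: [[1.0, 0.001, 0.0], [0.001, -1.0, -0.0], [0.0, 0.0, -1.0]]
force: [0.3, -0.6, -0.0]
grip_width: 43.9
grip_force: 0.0
```

inch_along(
  moves=[0, 0, 0, 0, 20, 0, 0, 0, 0, 20, 0, 0, 0, 0, 20, 0, 0, 0, 0, 20, 0, 0, 0, 0, 20, 0, 0, 0, 0, 20],
)

```text
time: 12.03
ee_pos: [557.5, 42.8, 106.2]
orientation: [[1.0, 0.001, -0.0], [0.001, -1.0, 0.0], [-0.0, -0.0, -1.0]]
force: [-0.7, 1.2, -1.0]
grip_width: 35.3
grip_force: 35.0
```

Scaled: -80 mm / 300 = -0.2667, -78 mm / 300 = -0.26.

inch_along(
  moves=[0, 0, -0.02, 0, 20, 0, 0, -0.0667, 0, 20, 0, 0, -0.1267, 0, 20, 0, 0, -0.1933, 0, 20, 0, 0, -0.24, 0, 20, 0, 0, -0.26, 0, 20, 0, 0, -0.2667, 0, 20],
)

```text
time: 12.62
ee_pos: [557.9, 42.6, 187.2]
orientation: [[1.0, 0.001, 0.002], [0.001, -1.0, -0.0], [0.002, 0.0, -1.0]]
force: [0.2, 0.3, -3.4]
grip_width: 35.5
grip_force: 35.0
```

inch_along(
  moves=[-0.0133, -0.02, 0, 0, 20, -0.04, -0.06, 0, 0, 20, -0.0733, -0.12, 0, 0, 20, -0.1133, -0.1867, 0, 0, 20, -0.1533, -0.2533, 0, 0, 20, -0.1867, -0.32, 0, 0, 20, -0.2, -0.3933, 0, 0, 20, -0.2, -0.4667, 0, 0, 20],
)

```text
time: 13.28
ee_pos: [493.7, 184.2, 185.0]
orientation: [[1.0, 0.001, -0.004], [0.001, -1.0, -0.0], [-0.004, 0.0, -1.0]]
force: [-0.0, -0.4, -3.6]
grip_width: 35.7
grip_force: 35.0
```

inch_along(
  moves=[0, -0.0733, 0, 0, 20, 0, -0.1467, 0, 0, 20, 0, -0.22, 0, 0, 20, 0, -0.2867, 0, 0, 20, 0, -0.3467, 0, 0, 20, 0, -0.3867, 0, 0, 20, 0, -0.4067, 0, 0, 20, 0, -0.4167, 0, 0, 20],
)

```text
time: 13.95
ee_pos: [496.2, 308.4, 185.3]
orientation: [[1.0, 0.002, -0.002], [0.002, -1.0, -0.001], [-0.002, 0.001, -1.0]]
force: [-0.4, -0.9, -3.4]
grip_width: 35.5
grip_force: 35.0
```

```bash
python3 -c "
from h import *
print(shift((497.5,308,99)))"
```

```text
[ 1.5  0.3 86.3]
```

Scaled: 82 mm / 300 = 0.2733, 80 mm / 300 = 0.2667.

inch_along(
  moves=[0.0033, 0, 0.0333, 0, 20, 0.0033, 0, 0.0867, 0, 20, 0.0033, 0, 0.1467, 0, 20, 0.0033, 0, 0.2, 0, 20, 0.0033, 0, 0.24, 0, 20, 0.0033, 0, 0.2667, 0, 20, 0.0033, 0, 0.2733, 0, 20, 0.0033, 0, 0.2733, 0, 20],
)

```text
time: 14.62
ee_pos: [498.0, 306.8, 103.4]
orientation: [[1.0, 0.0, -0.001], [0.0, -1.0, -0.001], [-0.001, 0.001, -1.0]]
force: [0.7, 0.7, -3.6]
grip_width: 35.5
grip_force: 35.0
```

inch_along(
  moves=[0, 0, 0.0033, 0, 20, 0, 0, 0.0067, 0, 20, 0, 0, 0.01, 0, 20, 0, 0, 0.01, 0, 20],
)

```text
time: 14.95
ee_pos: [498.5, 307.7, 101.6]
orientation: [[1.0, 0.001, 0.001], [0.001, -1.0, 0.0], [0.001, -0.0, -1.0]]
force: [-0.5, -0.3, -3.3]
grip_width: 35.4
grip_force: 35.0
```

Scaled: 1.5 mm / 300 = 0.005, 1 mm / 300 = 0.0033.

inch_along(
  moves=[0, 0, 0.0033, 0, 20, 0, 0, 0.005, 0, 20, 0, 0, 0.005, 0, 20],
)

```text
time: 15.2
ee_pos: [498.3, 307.6, 99.7]
orientation: [[1.0, 0.001, -0.0], [0.001, -1.0, -0.0], [-0.0, 0.0, -1.0]]
force: [-0.3, -0.0, -3.6]
grip_width: 35.5
grip_force: 35.0
```

inch_along(
  moves=[0, 0, 0.0033, 0, 20, 0, 0, 0.005, 0, 20, 0, 0, 0.005, 0, 20],
)

```text
time: 15.45
ee_pos: [498.6, 307.8, 99.2]
orientation: [[1.0, 0.001, 0.001], [0.001, -1.0, 0.0], [0.001, -0.0, -1.0]]
force: [-1.7, -0.3, 4.9]
grip_width: 35.4
grip_force: 35.0
```

inch_along(
  moves=[0, 0, 0, 0, 40, 0, 0, 0, 0, 48, 0, 0, 0, 0, 60, 0, 0, 0, 0, 75, 0, 0, 0, 0, 75, 0, 0, 0, 0, 75, 0, 0, 0, 0, 75],
)

```text
time: 16.03
ee_pos: [498.3, 307.6, 98.1]
orientation: [[1.0, 0.001, -0.0], [0.001, -1.0, -0.0], [-0.0, 0.0, -1.0]]
force: [-0.1, -0.9, -0.0]
grip_width: 73.7
grip_force: 0.0
```

inch_along(
  moves=[0, 0, -0.0333, 0, 94, 0, 0, -0.1, 0, 94, 0, 0, -0.2, 0, 94, 0, 0, -0.3, 0, 94, 0, 0, -0.3667, 0, 94, 0, 0, -0.3833, 0, 94],
)

```text
time: 16.53
ee_pos: [500.4, 308.7, 218.2]
orientation: [[1.0, 0.001, 0.008], [0.001, -1.0, 0.004], [0.008, -0.003, -1.0]]
force: [0.7, -0.0, 0.5]
grip_width: 93.9
grip_force: 0.0
```

inch_along(
  moves=[0.0333, 0.0667, 0, 0, 94, 0.0833, 0.1667, 0, 0, 94, 0.14, 0.2833, 0, 0, 94, 0.1967, 0.4, 0, 0, 94, 0.2533, 0.5167, 0, 0, 94, 0.31, 0.6333, 0, 0, 94, 0.36, 0.74, 0, 0, 94, 0.3733, 0.78, 0, 0, 94],
)

```text
time: 17.2
ee_pos: [612.2, 69.1, 212.1]
orientation: [[1.0, -0.003, -0.0], [-0.003, -1.0, -0.003], [-0.0, 0.003, -1.0]]
force: [-0.0, 0.3, -0.1]
grip_width: 93.9
grip_force: 0.0
```

inch_along(
  moves=[0, 0, 0, 0, 94, 0, 0, 0, 0, 94, 0, 0, 0, 0, 94],
)

```text
time: 17.45
ee_pos: [609.5, 75.2, 212.9]
orientation: [[1.0, 0.002, -0.001], [0.002, -1.0, 0.001], [-0.001, -0.001, -1.0]]
force: [-0.3, 0.0, -0.8]
grip_width: 93.7
grip_force: 0.0
```

```bash
python3 - <<'E'
from h import *
print(shift((611.6,72.3,33)))
p=manip.camera_params("wrist");a=manip.camera("wrist");cv2.imwrite("pics/w3.png",a[:,:,::-1]);np.save("w3.npy",np.array([p],dtype=object),allow_pickle=True)
print(proj("wrist",(611.6,72.3,55)))
for x in blobs(a,(8,100,120),(21,255,255),60)[0]: print("or",x[0],x[1],x[2],ray("wrist",x[1],55,p))
for x in blobs(a,(100,120,80),(125,255,255),300)[0]: print("bl",x[0],x[1],ray("wrist",x[1],15,p))
for x in blobs(a,(22,100,120),(38,255,255),300)[0]: print("ye",x[0],x[1],ray("wrist",x[1],15,p))
E
```

```text
[  2.3   3.1 179.9]
[284.11597592 188.25526878]
or 6304 [133.2  62.4] [ 81  29 105  69] [732.461404   214.72879905]
or 488 [283.7 188. ] [270 174  29  29] [611.7972737   72.49001311]
or 80 [ 91.7 206. ] [ 79 196  19  26] [592.09990188 274.38873691]
or 179 [548.  261.2] [538 249  22  25] [ 530.07906158 -218.36417278]
or 730 [ 76.3 323.7] [ 59 293  40  66] [450.136269   313.08394772]
or 858 [483.9 322.7] [463 293  40  66] [ 452.54413339 -160.33351976]
or 1036 [323.5 386.7] [254 383 151   8] [361.91549375  22.56749904]
bl 2173 [307.2 167.5] [627.2492362   45.35703162]
bl 1300 [305.3 224.5] [558.58762972  46.12022463]
ye 1453 [333.6 185.5] [606.29439855  14.25012938]
ye 469 [ 61.1 218.8] [565.20301322 337.73163357]
```

View pics/w3.png

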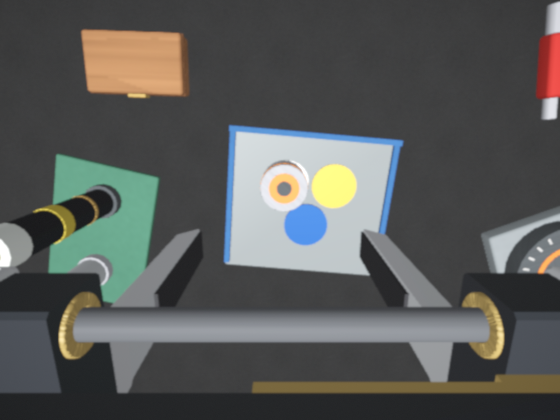

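The view shows the tube and lens both upright on the mat. The pads are exposed (yellow at (334,186), blue at (305,224)) and the master is at (284,188).

Scaled: 177 mm / 300 = 0.59, 100 mm / 300 = 0.3333.

inch_along(
  moves=[0.0067, 0.01, 0.05, 0, 94, 0.0067, 0.01, 0.1333, 0, 94, 0.0067, 0.01, 0.2333, 0, 94, 0.0067, 0.01, 0.3333, 0, 94, 0.0067, 0.01, 0.4333, 0, 94, 0.0067, 0.01, 0.5167, 0, 94, 0.0067, 0.01, 0.5733, 0, 94, 0.0067, 0.01, 0.59, 0, 94],
)

```text
time: 18.17
ee_pos: [609.4, 72.7, 33.2]
orientation: [[1.0, 0.003, -0.006], [0.003, -1.0, 0.0], [-0.006, -0.0, -1.0]]
force: [-0.3, -0.2, 0.3]
grip_width: 93.9
grip_force: 0.0
```

inch_along(
  moves=[0, 0, 0, 0, 94, 0, 0, 0, 0, 94],
)

```text
time: 18.33
ee_pos: [612.9, 71.8, 37.1]
orientation: [[1.0, 0.002, 0.001], [0.002, -1.0, 0.0], [0.001, -0.0, -1.0]]
force: [0.1, -0.4, 0.9]
grip_width: 93.9
grip_force: 0.0
```

```bash
python3 -c "
from h import *
print(shift((611.7,72.4,33)))"
```

```text
[-1.2 -0.6  4.1]
```

Scaled: 3 mm / 300 = 0.01, -1 mm / 300 = -0.0033.

inch_along(
  moves=[-0.0033, 0, 0.01, 0, 60, -0.0033, 0, 0.01, 0, 30, -0.0033, 0, 0.01, 0, 30, -0.0033, 0, 0.01, 0, 30, -0.0033, 0, 0.01, 0, 30, -0.0033, 0, 0.01, 0, 30, -0.0033, 0, 0.01, 0, 30],
  force=45,
)

```text
time: 18.92
ee_pos: [611.7, 71.2, 33.4]
orientation: [[1.0, 0.0, 0.0], [0.0, -1.0, 0.001], [0.0, -0.001, -1.0]]
force: [-0.0, 4.5, 0.3]
grip_width: 50.9
grip_force: 1.6
```

inch_along(
  moves=[0, 0, 0, 0, 30, 0, 0, 0, 0, 30, 0, 0, 0, 0, 30, 0, 0, 0, 0, 30, 0, 0, 0, 0, 30],
)

```text
time: 19.33
ee_pos: [611.6, 71.3, 33.4]
orientation: [[1.0, 0.001, 0.0], [0.001, -1.0, 0.001], [0.0, -0.001, -1.0]]
force: [-0.9, 3.8, 2.6]
grip_width: 49.5
grip_force: 45.0
```

Scaled: -100 mm / 300 = -0.3333, -98 mm / 300 = -0.3267.

inch_along(
  moves=[0, 0, -0.0167, 0, 30, 0, 0, -0.06, 0, 30, 0, 0, -0.12, 0, 30, 0, 0, -0.1867, 0, 30, 0, 0, -0.2533, 0, 30, 0, 0, -0.3067, 0, 30, 0, 0, -0.3267, 0, 30, 0, 0, -0.3333, 0, 30],
)

```text
time: 20.0
ee_pos: [611.5, 70.0, 133.5]
orientation: [[1.0, 0.001, 0.0], [0.001, -1.0, -0.001], [0.0, 0.001, -1.0]]
force: [0.0, -0.3, -5.8]
grip_width: 49.4
grip_force: 45.0
```

```bash
python3 -c "
from h import *
print(shift((507.3,-257.6,60)))"
```

```text
[-104.5  327.4   73.9]
```

Scaled: 174 mm / 300 = 0.58, 148 mm / 300 = 0.4933.

inch_along(
  moves=[-0.0067, 0.02, 0, 0, 30, -0.0233, 0.0733, 0, 0, 30, -0.0467, 0.1467, 0, 0, 30, -0.0733, 0.2333, 0, 0, 30, -0.1033, 0.32, 0, 0, 30, -0.13, 0.4067, 0, 0, 30, -0.1567, 0.4933, 0, 0, 30, -0.1833, 0.58, 0, 0, 30],
)

```text
time: 20.67
ee_pos: [554.3, -104.7, 131.2]
orientation: [[1.0, 0.001, -0.004], [0.001, -1.0, 0.0], [-0.004, -0.0, -1.0]]
force: [0.7, -0.2, -6.4]
grip_width: 49.5
grip_force: 45.0
```

inch_along(
  moves=[-0.0267, 0.0867, 0, 0, 30, -0.0533, 0.1733, 0, 0, 30, -0.08, 0.2567, 0, 0, 30, -0.1067, 0.3333, 0, 0, 30, -0.1267, 0.4, 0, 0, 30, -0.1433, 0.45, 0, 0, 30, -0.1567, 0.4867, 0, 0, 30, -0.1633, 0.5033, 0, 0, 30],
)

```text
time: 21.33
ee_pos: [506.0, -255.7, 131.8]
orientation: [[1.0, -0.001, -0.003], [-0.001, -1.0, 0.001], [-0.003, -0.001, -1.0]]
force: [-0.8, 0.7, -6.7]
grip_width: 49.1
grip_force: 45.0
```

inch_along(
  moves=[0, 0.0067, 0, 0, 30, 0, 0.0067, 0, 0, 30, 0, 0.0067, 0, 0, 30],
)

```text
time: 21.58
ee_pos: [507.8, -255.5, 132.9]
orientation: [[1.0, 0.001, -0.0], [0.001, -1.0, 0.001], [-0.0, -0.001, -1.0]]
force: [0.7, 0.1, -6.8]
grip_width: 49.3
grip_force: 45.0
```

```bash
python3 - <<'E'
from h import *
print(shift((507.3,-257.6,60)))
p=manip.camera_params("wrist");a=manip.camera("wrist");cv2.imwrite("pics/w4.png",a[:,:,::-1]);np.save("w4.npy",np.array([p],dtype=object),allow_pickle=True)
print(proj("wrist",(507.3,-257.6,42)))
E
```

```text
[-0.5  2.2 72.9]
[283.63533871 208.27849327]
```

View pics/w4.png

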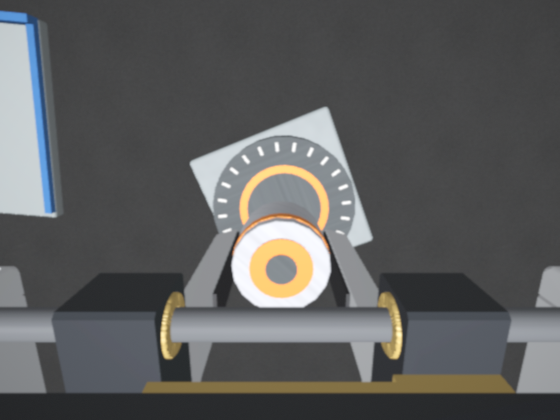

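The ring is centred at about (283.6,208), as predicted, and the held master's circle is at (281,268).

Scaled: 67 mm / 300 = 0.2233, 64 mm / 300 = 0.2133.

```bash
python3 - <<'E'
from h import *
a=cv2.cvtColor(cv2.imread("pics/w4.png"),cv2.COLOR_BGR2RGB);p=np.load("w4.npy",allow_pickle=True)[0]
m=blobs(a,(8,100,120),(22,255,255))[1]
q=np.argwhere(m[238:305,240:322])[:,::-1]+[240,238]; print(cv2.fitEllipse(q[np.hypot(*(q-[281,268]).T)<35].astype(np.float32))[0],ray("wrist",(281.3,268),154.5,p))
q=np.argwhere(m[150:225,230:340])[:,::-1]+[230,150]; w=np.array([ray("wrist",x,42,p) for x in q],np.float32); print(cv2.minEnclosingCircle(w))
E
```

```text
(280.8440856933594, 268.1876220703125) [ 507.91281366 -255.69992085]
((506.5667724609375, -257.8421936035156), 37.264923095703125)
```

inch_along(
  moves=[0, 0.0033, 0.0267, 0, 30, 0, 0.0067, 0.0667, 0, 30, 0, 0.0067, 0.1133, 0, 30, 0, 0.0067, 0.16, 0, 30, 0, 0.0067, 0.1933, 0, 30, 0, 0.0067, 0.2133, 0, 30, 0, 0.0067, 0.2233, 0, 30, 0, 0.0067, 0.2233, 0, 30],
)

```text
time: 22.3
ee_pos: [507.7, -258.0, 65.6]
orientation: [[1.0, 0.001, -0.001], [0.001, -1.0, 0.001], [-0.001, -0.001, -1.0]]
force: [0.2, 0.2, -6.3]
grip_width: 49.3
grip_force: 45.0
```

inch_along(
  moves=[0, 0, 0, 0, 30, 0, 0, 0, 0, 30],
)

```text
time: 22.47
ee_pos: [508.4, -258.7, 67.0]
orientation: [[1.0, 0.001, 0.001], [0.001, -1.0, -0.001], [0.001, 0.001, -1.0]]
force: [-0.1, 0.7, -6.2]
grip_width: 49.6
grip_force: 45.0
```

Scaled: 4.5 mm / 300 = 0.015, 4 mm / 300 = 0.0133.

inch_along(
  moves=[-0.0033, -0.0017, 0.0067, 0, 30, -0.0033, -0.0017, 0.0133, 0, 30, -0.0033, -0.0017, 0.015, 0, 30, -0.0033, -0.0017, 0.015, 0, 30],
)

```text
time: 22.8
ee_pos: [506.6, -257.8, 61.6]
orientation: [[1.0, 0.001, -0.0], [0.001, -1.0, 0.0], [-0.0, -0.0, -1.0]]
force: [-0.1, -0.8, -6.5]
grip_width: 49.4
grip_force: 45.0
```

inch_along(
  moves=[0, 0, 0.0023, 0, 30, 0, 0, 0.0047, 0, 30, 0, 0, 0.0047, 0, 30],
)

```text
time: 23.05
ee_pos: [506.9, -258.0, 60.5]
orientation: [[1.0, 0.001, 0.0], [0.001, -1.0, -0.0], [0.0, 0.0, -1.0]]
force: [0.6, 0.6, -5.7]
grip_width: 49.7
grip_force: 45.0
```

Scaled: 1 mm / 300 = 0.0033, 0.7 mm / 300 = 0.0023.

inch_along(
  moves=[0, 0, 0.0023, 0, 30, 0, 0, 0.0033, 0, 30, 0, 0, 0.0033, 0, 30],
)

```text
time: 23.3
ee_pos: [506.9, -258.0, 60.4]
orientation: [[1.0, 0.001, 0.001], [0.001, -1.0, -0.001], [0.001, 0.001, -1.0]]
force: [-2.3, 1.6, 5.5]
grip_width: 49.6
grip_force: 45.0
```

inch_along(
  moves=[0, 0, 0, 0, 52, 0, 0, 0, 0, 58, 0, 0, 0, 0, 70, 0, 0, 0, 0, 94, 0, 0, 0, 0, 94, 0, 0, 0, 0, 94, 0, 0, 0, 0, 94],
)

```text
time: 23.88
ee_pos: [506.8, -257.9, 59.2]
orientation: [[1.0, 0.001, 0.0], [0.001, -1.0, -0.0], [0.0, 0.0, -1.0]]
force: [0.5, -1.0, 0.6]
grip_width: 87.9
grip_force: 0.0
```

inch_along(
  moves=[0, 0, -0.0333, 0, 94, 0, 0, -0.1167, 0, 94, 0, 0, -0.2333, 0, 94, 0, 0, -0.35, 0, 94, 0, 0, -0.4667, 0, 94, 0, 0, -0.5667, 0, 94, 0, 0, -0.5733, 0, 94, 0, 0, -0.5733, 0, 94],
)

```text
time: 24.55
ee_pos: [507.8, -258.5, 234.3]
orientation: [[1.0, 0.001, 0.005], [0.001, -1.0, -0.003], [0.005, 0.003, -1.0]]
force: [-0.2, 0.5, 0.3]
grip_width: 93.7
grip_force: 0.0
```

```bash
python3 - <<'E'
from h import *
p=manip.camera_params("wrist");a=manip.camera("wrist");cv2.imwrite("pics/w5.png",a[:,:,::-1])
t=manip.camera("top");cv2.imwrite("pics/top5.png",t[:,:,::-1])
for x in blobs(a,(8,100,120),(21,255,255),60)[0]: print("or",x[0],x[1],x[2],ray("wrist",x[1],82,p))
print(proj("wrist",(507,-257.8,82)),shift((585.3,286.7,232)))
def dot(img,n,X,lo,hi,r):
    c=proj(n,X); m=blobs(img,lo,hi)[1]; q=np.argwhere(m)[:,::-1]; q=q[np.hypot(*(q-c).T)<r]; return ray(n,q.mean(0),X[2]),len(q)
print(dot(t,"top",(585.5,286.7,168),(22,100,120),(38,255,255),7),dot(t,"top",(498.4,307.7,123),(100,120,80),(125,255,255),9))
E
```

```text
or 777 [280.7 178.2] [248 153  65  63] [ 522.36171962 -258.83010045]
or 481 [279.9 193.1] [266 179  29  29] [ 506.93404137 -258.01978251]
or 879 [ 77.3 323.6] [ 61 293  39  66] [355.10577929 -27.89534921]
or 781 [483.2 322.8] [462 293  36  66] [ 355.37734338 -489.84779987]
or 2836 [420.6 385.7] [253 376 307  16] [ 269.0308672 -427.6199384]
[281.39376416 191.277339  ] [  79.7 -544.    -1.1]
(array([587.21650168, 287.49796109]), 31) (array([498.80816439, 308.50133086]), 126)
```

View pics/w5.png

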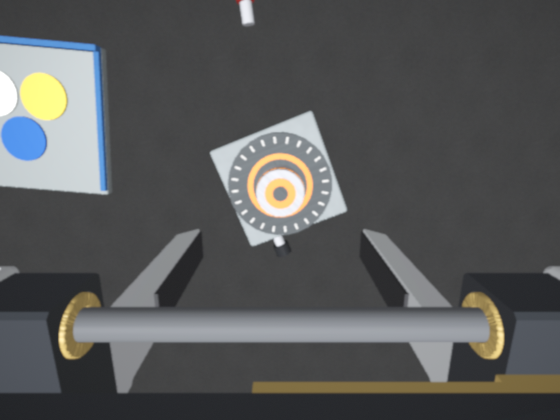

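The master stands centred in the ring, with its circle at (280,193). Next I fetch the tube.

Scaled: -288 mm / 300 = -0.96, -249 mm / 300 = -0.83.

inch_along(
  moves=[0.01, -0.0667, 0, 0, 94, 0.0267, -0.1833, 0, 0, 94, 0.0433, -0.31, 0, 0, 94, 0.06, -0.44, 0, 0, 94, 0.0767, -0.57, 0, 0, 94, 0.0933, -0.7, 0, 0, 94, 0.11, -0.83, 0, 0, 94, 0.1267, -0.96, 0, 0, 94],
)

```text
time: 25.32
ee_pos: [543.1, 32.1, 229.1]
orientation: [[1.0, 0.001, -0.004], [0.001, -1.0, 0.0], [-0.004, -0.0, -1.0]]
force: [1.2, 0.8, 0.2]
grip_width: 93.7
grip_force: 0.0
```

inch_along(
  moves=[0.02, -0.1267, 0, 0, 94, 0.04, -0.2533, 0, 0, 94, 0.06, -0.38, 0, 0, 94, 0.08, -0.5, 0, 0, 94, 0.1, -0.6133, 0, 0, 94, 0.1167, -0.7133, 0, 0, 94, 0.13, -0.7933, 0, 0, 94, 0.1367, -0.8333, 0, 0, 94],
)

```text
time: 25.98
ee_pos: [584.3, 283.0, 228.3]
orientation: [[1.0, 0.003, -0.005], [0.003, -1.0, -0.001], [-0.005, 0.001, -1.0]]
force: [-0.3, -0.5, -0.1]
grip_width: 93.6
grip_force: 0.0
```

inch_along(
  moves=[0, -0.0133, 0, 0, 94, 0, -0.0133, 0, 0, 94, 0, -0.0133, 0, 0, 94],
)

```text
time: 26.23
ee_pos: [584.9, 282.8, 230.5]
orientation: [[1.0, 0.0, -0.002], [0.0, -1.0, -0.002], [-0.002, 0.002, -1.0]]
force: [0.6, 0.6, 0.2]
grip_width: 93.8
grip_force: 0.0
```

```bash
python3 - <<'E'
from h import *
p=manip.camera_params("wrist");a=manip.camera("wrist")
for x in blobs(a,(22,100,120),(38,255,255),60)[0]: print("ye",x[0],x[1],x[2],ray("wrist",x[1],168,p))
print(shift((586.3,287,122)))
E
```

```text
ye 1444 [504.4 162.3] [483 142  44  42] [626.38738751 122.07139858]
ye 171 [277.2 181.9] [260 176  35  19] [612.11459622 285.41342644]
ye 408 [276.  214.8] [265 204  23  23] [587.06919587 286.38380101]
ye 75 [ 65.7 316.8] [ 60 305  12  23] [500.29195944 458.22747302]
ye 303 [494.4 335.7] [480 305  23  54] [481.96497141 105.12137375]
ye 103 [ 65.4 351.1] [ 59 343  17  16] [467.43068172 464.00346282]
[  1.4  -4.5 108.9]
```

Careful with the scale: shifts go in shares of 300 mm and turns go in shares of 90 degrees. That gives: 108 mm / 300 = 0.36, 105 mm / 300 = 0.35.

inch_along(
  moves=[0.0067, -0.0117, 0.05, 0, 94, 0.0067, -0.0117, 0.1167, 0, 94, 0.0067, -0.0117, 0.19, 0, 94, 0.0067, -0.0117, 0.26, 0, 94, 0.0067, -0.0117, 0.3167, 0, 94, 0.0067, -0.0117, 0.35, 0, 94, 0.0067, -0.0117, 0.36, 0, 94, 0.0067, -0.0117, 0.36, 0, 94],
)

```text
time: 26.95
ee_pos: [587.2, 286.7, 123.0]
orientation: [[1.0, -0.0, -0.001], [-0.0, -1.0, -0.001], [-0.001, 0.001, -1.0]]
force: [-0.0, 0.7, 0.0]
grip_width: 93.5
grip_force: 0.0
```

inch_along(
  moves=[0, 0, 0, 0, 20, 0, 0, 0, 0, 20, 0, 0, 0, 0, 20, 0, 0, 0, 0, 20, 0, 0, 0, 0, 20, 0, 0, 0, 0, 20, 0, 0, 0, 0, 20, 0, 0, 0, 0, 20],
  force=35,
)

```text
time: 27.62
ee_pos: [587.3, 287.8, 123.3]
orientation: [[1.0, 0.001, 0.0], [0.001, -1.0, -0.0], [0.0, 0.0, -1.0]]
force: [0.3, 0.4, -0.1]
grip_width: 44.0
grip_force: 0.0
```

inch_along(
  moves=[0, 0, 0, 0, 20, 0, 0, 0, 0, 20, 0, 0, 0, 0, 20, 0, 0, 0, 0, 20, 0, 0, 0, 0, 20, 0, 0, 0, 0, 20, 0, 0, 0, 0, 20, 0, 0, 0, 0, 20],
)

```text
time: 28.28
ee_pos: [587.3, 287.6, 123.3]
orientation: [[1.0, 0.001, -0.0], [0.001, -1.0, -0.0], [-0.0, 0.0, -1.0]]
force: [-0.1, -0.4, 0.4]
grip_width: 33.6
grip_force: 35.0
```

Scaled: -90 mm / 300 = -0.3, -88 mm / 300 = -0.2933.

inch_along(
  moves=[0, 0, -0.0267, 0, 20, 0, 0, -0.08, 0, 20, 0, 0, -0.1467, 0, 20, 0, 0, -0.2133, 0, 20, 0, 0, -0.2667, 0, 20, 0, 0, -0.2933, 0, 20, 0, 0, -0.3, 0, 20],
)

```text
time: 28.87
ee_pos: [588.0, 288.2, 215.2]
orientation: [[1.0, 0.001, 0.003], [0.001, -1.0, 0.001], [0.003, -0.001, -1.0]]
force: [0.9, 0.1, -2.8]
grip_width: 33.1
grip_force: 35.0
```

inch_along(
  moves=[0, 0.0167, 0, 0, 20, 0.0033, 0.0667, 0, 0, 20, 0.01, 0.1333, 0, 0, 20, 0.0167, 0.2067, 0, 0, 20, 0.0233, 0.28, 0, 0, 20, 0.03, 0.3533, 0, 0, 20, 0.0367, 0.4267, 0, 0, 20, 0.0433, 0.5, 0, 0, 20],
)

```text
time: 29.53
ee_pos: [599.3, 135.2, 211.6]
orientation: [[1.0, 0.0, -0.003], [0.0, -1.0, -0.001], [-0.003, 0.001, -1.0]]
force: [0.2, 0.2, -2.5]
grip_width: 33.0
grip_force: 35.0
```

inch_along(
  moves=[0.0067, 0.0733, 0, 0, 20, 0.0133, 0.1467, 0, 0, 20, 0.0167, 0.22, 0, 0, 20, 0.02, 0.2867, 0, 0, 20, 0.02, 0.3467, 0, 0, 20, 0.02, 0.3867, 0, 0, 20, 0.02, 0.4033, 0, 0, 20, 0.02, 0.41, 0, 0, 20],
)

```text
time: 30.2
ee_pos: [605.9, 13.5, 212.5]
orientation: [[1.0, -0.001, -0.002], [-0.001, -1.0, 0.0], [-0.002, -0.0, -1.0]]
force: [0.4, -0.7, -2.2]
grip_width: 33.0
grip_force: 35.0
```

inch_along(
  moves=[0, 0, 0, 0, 20, 0, 0, 0, 0, 20, 0, 0, 0, 0, 20],
)

```text
time: 30.45
ee_pos: [606.5, 15.7, 213.3]
orientation: [[1.0, 0.002, -0.0], [0.002, -1.0, 0.0], [-0.0, -0.0, -1.0]]
force: [-0.7, -0.2, -2.2]
grip_width: 33.5
grip_force: 35.0
```

```bash
python3 - <<'E'
from h import *
p=manip.camera_params("wrist");s=manip.sense();a=manip.camera("wrist"); zt=s["ee_pos"][2]-123.3+168
for x in blobs(a,(22,100,120),(38,255,255),150)[0]: print("ye",x[0],x[1],x[2],ray("wrist",x[1],zt,p))
print(shift((606.2,14.2,130.3)))
E
```

```text
ye 770 [282.6 175.1] [262 162  42  30] [657.19567065  15.0779438 ]
ye 434 [282.4 218.7] [256 209  55  34] [639.49125566  15.10485315]
ye 1292 [280.6 291.5] [259 273  44  35] [606.95193819  15.78014665]
[-0.3  1.5 83. ]
```

The tube is within 1.5 mm of the pad centre. Lowering it.

Scaled: 78 mm / 300 = 0.26, 1.5 mm / 300 = 0.005.

inch_along(
  moves=[-0.0017, 0.005, 0.04, 0, 20, -0.0017, 0.005, 0.0933, 0, 20, -0.0017, 0.005, 0.1533, 0, 20, -0.0017, 0.005, 0.2, 0, 20, -0.0017, 0.005, 0.24, 0, 20, -0.0017, 0.005, 0.2567, 0, 20, -0.0017, 0.005, 0.26, 0, 20, -0.0017, 0.005, 0.26, 0, 20],
)

```text
time: 31.17
ee_pos: [606.2, 13.6, 135.4]
orientation: [[1.0, 0.001, 0.0], [0.001, -1.0, -0.0], [0.0, 0.0, -1.0]]
force: [-0.1, 0.3, -2.9]
grip_width: 33.2
grip_force: 35.0
```

inch_along(
  moves=[0, 0, 0.0033, 0, 20, 0, 0, 0.0067, 0, 20, 0, 0, 0.0083, 0, 20, 0, 0, 0.0083, 0, 20],
)

```text
time: 31.5
ee_pos: [606.3, 13.2, 133.2]
orientation: [[1.0, 0.001, 0.001], [0.001, -1.0, -0.0], [0.001, 0.0, -1.0]]
force: [-0.1, -0.7, -3.2]
grip_width: 33.6
grip_force: 35.0
```

inch_along(
  moves=[0, 0, 0.0033, 0, 20, 0, 0, 0.005, 0, 20, 0, 0, 0.005, 0, 20],
)

```text
time: 31.75
ee_pos: [606.0, 13.2, 131.3]
orientation: [[1.0, 0.001, -0.0], [0.001, -1.0, -0.0], [-0.0, 0.0, -1.0]]
force: [0.0, 0.5, -2.0]
grip_width: 33.6
grip_force: 35.0
```

Scaled: 1.2 mm / 300 = 0.004, 0.7 mm / 300 = 0.0023.

inch_along(
  moves=[0, 0, 0.0023, 0, 20, 0, 0, 0.004, 0, 20, 0, 0, 0.004, 0, 20],
)

```text
time: 32.0
ee_pos: [606.2, 13.2, 130.3]
orientation: [[1.0, 0.001, 0.0], [0.001, -1.0, -0.0], [0.0, 0.0, -1.0]]
force: [0.6, -0.4, -1.4]
grip_width: 33.2
grip_force: 35.0
```

Scaled: 0.7 mm / 300 = 0.0023.

inch_along(
  moves=[0, 0, 0.0023, 0, 20, 0, 0, 0.0023, 0, 20, 0, 0, 0.0023, 0, 20],
)

```text
time: 32.25
ee_pos: [606.5, 13.2, 130.2]
orientation: [[1.0, 0.001, 0.001], [0.001, -1.0, -0.0], [0.001, 0.0, -1.0]]
force: [-0.2, -0.3, 3.4]
grip_width: 33.2
grip_force: 35.0
```

Contact. Release, rise and head back for the lens.

inch_along(
  moves=[0, 0, 0, 0, 38, 0, 0, 0, 0, 45, 0, 0, 0, 0, 60, 0, 0, 0, 0, 75, 0, 0, 0, 0, 75, 0, 0, 0, 0, 75, 0, 0, 0, 0, 75],
)

```text
time: 32.83
ee_pos: [606.1, 13.3, 129.3]
orientation: [[1.0, 0.001, -0.0], [0.001, -1.0, -0.0], [-0.0, 0.0, -1.0]]
force: [0.3, 0.3, -0.4]
grip_width: 73.3
grip_force: 0.0
```

inch_along(
  moves=[0, 0, -0.0333, 0, 94, 0, 0, -0.1, 0, 94, 0, 0, -0.2, 0, 94, 0, 0, -0.2833, 0, 94, 0, 0, -0.3167, 0, 94, 0, 0, -0.3233, 0, 94],
)

```text
time: 33.33
ee_pos: [607.6, 13.1, 229.6]
orientation: [[1.0, 0.001, 0.006], [0.001, -1.0, -0.001], [0.006, 0.001, -1.0]]
force: [0.9, -0.9, -0.1]
grip_width: 93.7
grip_force: 0.0
```

inch_along(
  moves=[-0.0267, -0.0667, 0, 0, 94, -0.0667, -0.1733, 0, 0, 94, -0.11, -0.2933, 0, 0, 94, -0.1533, -0.4133, 0, 0, 94, -0.1967, -0.5333, 0, 0, 94, -0.24, -0.6533, 0, 0, 94, -0.2833, -0.76, 0, 0, 94, -0.3067, -0.8333, 0, 0, 94],
)

```text
time: 34.0
ee_pos: [511.1, 265.6, 224.8]
orientation: [[1.0, 0.003, -0.004], [0.003, -1.0, 0.0], [-0.004, -0.0, -1.0]]
force: [0.1, 0.1, 0.2]
grip_width: 94.0
grip_force: 0.0
```

inch_along(
  moves=[-0.0267, -0.0833, 0, 0, 94, -0.05, -0.14, 0, 0, 94, -0.05, -0.1433, 0, 0, 94, -0.05, -0.1433, 0, 0, 94, -0.05, -0.1433, 0, 0, 94],
)

```text
time: 34.42
ee_pos: [498.6, 305.3, 225.4]
orientation: [[1.0, 0.001, -0.001], [0.001, -1.0, -0.002], [-0.001, 0.002, -1.0]]
force: [-0.9, -1.1, 0.5]
grip_width: 94.4
grip_force: 0.0
```

```bash
python3 - <<'E'
from h import *
p=manip.camera_params("wrist");a=manip.camera("wrist");cv2.imwrite("pics/w6.png",a[:,:,::-1])
for x in blobs(a,(100,120,80),(125,255,255),150)[0]: print("bl",x[0],x[1],x[2],ray("wrist",x[1],123,p))
for x in blobs(a,(22,100,120),(38,255,255),60)[0]: print("ye",x[0],x[1],x[2],ray("wrist",x[1],175,p))
print(shift((498.6,308,99.2)))
E
```

```text
bl 1920 [471.9  54.5] [416  15 144 155] [618.92187367 156.62723836]
bl 1577 [504.9 129.5] [483 108  45  44] [562.01043058 120.92530139]
bl 388 [277.3 204.7] [267 194  22  22] [497.93666968 308.21163723]
ye 657 [531.3  87.3] [517  62  40  49] [590.18866452 144.11668128]
ye 321 [493.6 334.2] [482 305  21  54] [406.43797592 137.71997652]
ye 92 [ 65.7 317.4] [ 60 306  13  28] [421.67012551 471.48950434]
ye 108 [ 65.6 350.7] [ 59 339  18  20] [391.44475608 476.62198792]
[ -0.2  -3.2 126.4]
```

View pics/w6.png

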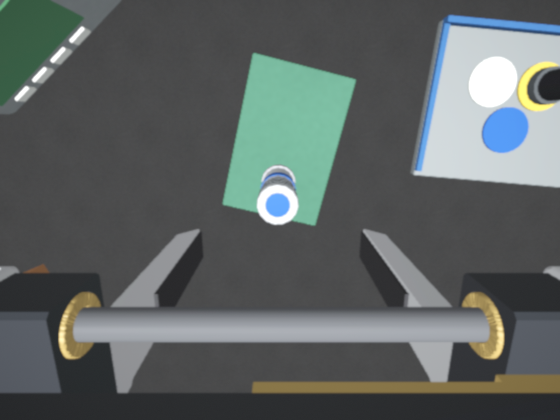

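The lens stands at (277,205) on the mat, and the tube's foot is on the yellow pad at about (540,87). Now I grasp the lens.

Scaled: 125 mm / 300 = 0.4167, 120 mm / 300 = 0.4.

inch_along(
  moves=[0, -0.0067, 0.05, 0, 94, 0, -0.0083, 0.1267, 0, 94, 0, -0.0083, 0.2067, 0, 94, 0, -0.0083, 0.2933, 0, 94, 0, -0.0083, 0.36, 0, 94, 0, -0.0083, 0.4, 0, 94, 0, -0.0083, 0.4167, 0, 94, 0, -0.0083, 0.4167, 0, 94],
)

```text
time: 35.13
ee_pos: [498.5, 307.2, 100.1]
orientation: [[1.0, -0.001, -0.002], [-0.001, -1.0, -0.002], [-0.002, 0.002, -1.0]]
force: [0.1, -0.6, -0.3]
grip_width: 94.1
grip_force: 0.0
```

inch_along(
  moves=[0, 0, 0, 0, 20, 0, 0, 0, 0, 20, 0, 0, 0, 0, 20, 0, 0, 0, 0, 20, 0, 0, 0, 0, 20, 0, 0, 0, 0, 20, 0, 0, 0, 0, 20, 0, 0, 0, 0, 20],
  force=35,
)

```text
time: 35.8
ee_pos: [498.8, 308.7, 101.5]
orientation: [[1.0, 0.001, 0.0], [0.001, -1.0, -0.0], [0.0, 0.0, -1.0]]
force: [0.1, -0.4, -1.0]
grip_width: 44.0
grip_force: 0.0
```

inch_along(
  moves=[0, 0, 0, 0, 20, 0, 0, 0, 0, 20, 0, 0, 0, 0, 20, 0, 0, 0, 0, 20, 0, 0, 0, 0, 20, 0, 0, 0, 0, 20, 0, 0, 0, 0, 20],
)

```text
time: 36.38
ee_pos: [498.8, 308.6, 101.4]
orientation: [[1.0, 0.001, -0.0], [0.001, -1.0, -0.0], [-0.0, 0.0, -1.0]]
force: [0.2, -0.1, 0.3]
grip_width: 35.4
grip_force: 35.0
```

Scaled: -80 mm / 300 = -0.2667, -78 mm / 300 = -0.26.

inch_along(
  moves=[0, 0, -0.02, 0, 20, 0, 0, -0.0667, 0, 20, 0, 0, -0.1267, 0, 20, 0, 0, -0.1933, 0, 20, 0, 0, -0.24, 0, 20, 0, 0, -0.26, 0, 20, 0, 0, -0.2667, 0, 20],
)

```text
time: 36.97
ee_pos: [499.2, 308.9, 182.4]
orientation: [[1.0, 0.001, 0.002], [0.001, -1.0, 0.001], [0.002, -0.001, -1.0]]
force: [0.1, -0.7, -4.3]
grip_width: 35.6
grip_force: 35.0
```

inch_along(
  moves=[0.0067, 0.02, 0, 0, 20, 0.0167, 0.0667, 0, 0, 20, 0.0333, 0.1333, 0, 0, 20, 0.05, 0.2067, 0, 0, 20, 0.0667, 0.28, 0, 0, 20, 0.0833, 0.3533, 0, 0, 20, 0.1, 0.4267, 0, 0, 20, 0.1167, 0.5, 0, 0, 20],
)

```text
time: 37.63
ee_pos: [533.1, 156.0, 180.0]
orientation: [[1.0, 0.0, -0.003], [0.0, -1.0, -0.001], [-0.003, 0.001, -1.0]]
force: [1.0, 0.5, -3.9]
grip_width: 35.3
grip_force: 35.0
```

inch_along(
  moves=[0.0167, 0.0733, 0, 0, 20, 0.0333, 0.1467, 0, 0, 20, 0.0467, 0.2133, 0, 0, 20, 0.06, 0.2733, 0, 0, 20, 0.07, 0.32, 0, 0, 20, 0.0767, 0.3533, 0, 0, 20, 0.08, 0.3667, 0, 0, 20, 0.08, 0.37, 0, 0, 20],
)

```text
time: 38.3
ee_pos: [557.6, 46.5, 180.7]
orientation: [[1.0, -0.001, -0.001], [-0.001, -1.0, -0.0], [-0.001, 0.0, -1.0]]
force: [0.2, -0.2, -3.3]
grip_width: 35.6
grip_force: 35.0
```

inch_along(
  moves=[0, 0, 0, 0, 20, 0, 0, 0, 0, 20, 0, 0, 0, 0, 20],
)

```text
time: 38.55
ee_pos: [557.8, 48.5, 181.4]
orientation: [[1.0, 0.002, -0.0], [0.002, -1.0, 0.0], [-0.0, -0.0, -1.0]]
force: [-0.4, -0.0, -2.6]
grip_width: 35.7
grip_force: 35.0
```

```bash
python3 - <<'E'
from h import *
p=manip.camera_params("wrist");s=manip.sense();a=manip.camera("wrist");cv2.imwrite("pics/w7.png",a[:,:,::-1]); zt=s["ee_pos"][2]-101.4+123
for x in blobs(a,(100,120,80),(125,255,255),150)[0]: print("bl",x[0],x[1],x[2],ray("wrist",x[1],zt,p))
print(shift((558.5,46.5,108.4)))
E
```

```text
bl 2897 [271.4 111.9] [192  70 201 161] [632.56103012  52.73371557]
bl 941 [283.9 179.1] [260 165  47  34] [602.66678038  47.13222835]
bl 411 [367.  212.9] [360 178  16  68] [586.46161419   7.63122796]
bl 309 [281.5 209.4] [256 202  51  23] [588.11943608  48.21079772]
bl 1291 [280.8 269.8] [260 251  42  39] [556.88950874  48.49442437]
[ 0.7  2.  73. ]
```

View pics/w7.png

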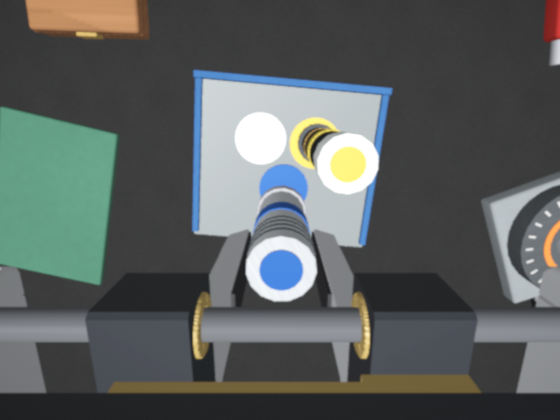

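The tube stands on its pad (cap dot at (348,164)) and the held lens dot is at (281,270), clear of the tube. Lowering it.

Scaled: 69 mm / 300 = 0.23, 1.5 mm / 300 = 0.005.

inch_along(
  moves=[0.0033, 0.005, 0.0333, 0, 20, 0.005, 0.005, 0.08, 0, 20, 0.005, 0.005, 0.1333, 0, 20, 0.005, 0.005, 0.18, 0, 20, 0.005, 0.005, 0.2133, 0, 20, 0.005, 0.005, 0.2267, 0, 20, 0.005, 0.005, 0.23, 0, 20, 0.005, 0.005, 0.23, 0, 20],
)

```text
time: 39.27
ee_pos: [559.7, 46.3, 112.4]
orientation: [[1.0, 0.001, 0.0], [0.001, -1.0, -0.0], [0.0, 0.0, -1.0]]
force: [-0.1, -0.5, -3.7]
grip_width: 35.6
grip_force: 35.0
```

inch_along(
  moves=[0, 0, 0.0033, 0, 20, 0, 0, 0.0067, 0, 20, 0, 0, 0.0067, 0, 20, 0, 0, 0.0067, 0, 20],
)

```text
time: 39.6
ee_pos: [559.8, 46.2, 110.9]
orientation: [[1.0, 0.001, 0.001], [0.001, -1.0, -0.0], [0.001, 0.0, -1.0]]
force: [0.7, -0.2, -3.8]
grip_width: 35.5
grip_force: 35.0
```

inch_along(
  moves=[0, 0, 0.0033, 0, 20, 0, 0, 0.0047, 0, 20, 0, 0, 0.0047, 0, 20],
)

```text
time: 39.85
ee_pos: [559.4, 46.2, 109.0]
orientation: [[1.0, 0.001, -0.0], [0.001, -1.0, -0.0], [-0.0, 0.0, -1.0]]
force: [0.6, 0.8, -4.2]
grip_width: 35.4
grip_force: 35.0
```

Scaled: 1.2 mm / 300 = 0.004, 0.7 mm / 300 = 0.0023.

inch_along(
  moves=[0, 0, 0.0023, 0, 20, 0, 0, 0.004, 0, 20, 0, 0, 0.004, 0, 20],
)

```text
time: 40.1
ee_pos: [559.7, 46.2, 108.4]
orientation: [[1.0, 0.001, 0.001], [0.001, -1.0, -0.0], [0.001, 0.0, -1.0]]
force: [-1.4, 0.0, 0.4]
grip_width: 35.4
grip_force: 35.0
```

inch_along(
  moves=[0, 0, 0.002, 0, 20, 0, 0, 0.002, 0, 20, 0, 0, 0.002, 0, 20],
)

```text
time: 40.35
ee_pos: [559.8, 46.2, 108.4]
orientation: [[1.0, 0.001, 0.001], [0.001, -1.0, -0.0], [0.001, 0.0, -1.0]]
force: [-2.1, 0.3, 4.5]
grip_width: 35.5
grip_force: 35.0
```

inch_along(
  moves=[0, 0, 0, 0, 40, 0, 0, 0, 0, 48, 0, 0, 0, 0, 60, 0, 0, 0, 0, 70, 0, 0, 0, 0, 70, 0, 0, 0, 0, 70, 0, 0, 0, 0, 70],
)

```text
time: 40.93
ee_pos: [559.5, 46.2, 107.1]
orientation: [[1.0, 0.001, -0.0], [0.001, -1.0, -0.0], [-0.0, 0.0, -1.0]]
force: [-0.8, -0.2, -1.1]
grip_width: 69.5
grip_force: 0.0
```

inch_along(
  moves=[0, 0, -0.0267, 0, 70, 0, 0, -0.0933, 0, 70, 0, 0, -0.1833, 0, 70, 0, 0, -0.3, 0, 70, 0, 0, -0.4167, 0, 70, 0, 0, -0.5, 0, 70, 0, 0, -0.5167, 0, 70, 0, 0, -0.5167, 0, 70],
)

```text
time: 41.6
ee_pos: [560.6, 46.2, 264.7]
orientation: [[1.0, 0.001, 0.005], [0.001, -1.0, -0.0], [0.005, 0.0, -1.0]]
force: [-0.5, -0.3, -0.3]
grip_width: 70.3
grip_force: 0.0
```

inch_along(
  moves=[-0.0333, 0, -0.0667, 0, 70, -0.0667, 0, -0.1333, 0, 70, -0.0667, 0, -0.1667, 0, 70, -0.0667, 0, -0.1667, 0, 70, -0.0667, 0, -0.1667, 0, 70],
)

```text
time: 42.02
ee_pos: [539.6, 46.2, 311.1]
orientation: [[1.0, 0.001, -0.001], [0.001, -1.0, -0.0], [-0.001, 0.0, -1.0]]
force: [-1.7, -1.1, -0.2]
grip_width: 69.7
grip_force: 0.0
```

```bash
python3 - <<'E'
from h import *
p=manip.camera_params("wrist");a=manip.camera("wrist");cv2.imwrite("pics/w8.png",a[:,:,::-1])
for n,lo,hi,X in(("tube",(22,100,120),(38,255,255),(606,14,175)),("lens",(100,120,80),(125,255,255),(558.6,46.1,130)),("master",(8,100,120),(22,255,255),(507,-258,82))):
    c=proj("wrist",X);q=np.argwhere(blobs(a,lo,hi)[1])[:,::-1];q=q[np.hypot(*(q-c).T)<14];print(n,len(q),ray("wrist",q.mean(0),X[2],p))
E
```

```text
tube 269 [605.86807448  12.27915053]
lens 242 [558.82918935  45.97174538]
master 326 [ 506.99120685 -257.76002248]
```

View pics/w8.png

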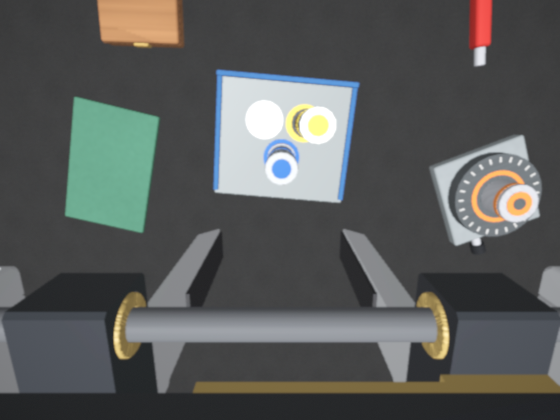

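All three stand upright within about 2 mm of their centres: tube dot at (318,125), lens dot at (282,168), master circle at (519,203). Handing in.

```bash
python3 -c "
from rig import manip
print(manip.finish_job())"
```

```text
the job is handed in; nothing more can be done
None
```

I completed the job and handed it in at about 42 s; it returned no verdict. In the last picture the tube, objective and master stood upright within about 2 mm of the centres of the yellow pad, blue pad and orange ring, and I saw no sign that the case or plug gauge had moved.

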